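Hook the parts tote forward from the deep rack

TASK

Take the pull hook from its wooden stand, reach under the rack's wire top, drop the hook's tip inside the blue tote's front lip and drag the tote forward until it bears firmly on the black bumper behind the red fence. Keep it snug there for about half a second with a pull of some 10 to 12 N, never more than 20 N, then unhook without pushing it back, so that it still touches the bumper's yellow pad, and put the hook back in its stand as it was. Move the tote with the hook only, keep it flat on its deck, and leave the spray can, the jar and the screwdriver alone.

Things in the scene. Friction and masses are not known exactly. Their poses are not given: they have to be found in the camera images.
- hook_grip (a point): Middle of the pull hook's orange handle, 120 long x 18 wide x 22 high (x, y, z); take it from above, across y. x points to the hook's tip, z is up in the stand. The hook weighs 0.16 kg, its centre of mass is 10 to 40 ahead of this point.
- hook: The whole pull hook; origin and axes as hook_grip. From the handle's front end (x = 60) a steel bar 8 wide x 10 high, centred on the handle's height, runs to a downward steel blade 24 wide (y), at x = 260 to 268, that ends 45 below the handle's centre.
- hook_tip (a point): Lower edge of the hook blade's rear (pulling) face: 260 ahead (+x) of and 45 below the handle's middle. Same axes.
- stand_seat (a point): Where the handle's middle is when the hook sits in its stand, 80 above the bench; x is the way the hook points then, z up. The fixed wooden stand carries it in two open-topped notches 32 wide (y): at x = -48 (floor 11 below this point) and x = +150 (floor 5 below). Uprights 14 thick, 56 wide, tops 10 above this point; base 250 x 90, 12 high, x = -70 to 180. The hook starts in it.
- rack: Fixed rack. Origin: on the bench at its front edge, on the middle line of the tote's lane; x points into it, z up. Wooden deck 340 deep, its top 50 above the bench, y = -165 to 95; posts 16 square at the corners, sides and back open. A wire top over the whole deck, from x = 0, underside 232 above the bench. The lane is 154 wide (y = -77 to 77) between guide strips 16 high.
- fence: Red fence, fixed across the rack's front: x = 8 to 16, top 110 above the bench; origin and axes as the rack. It carries a rigid black bumper bar, 110 wide, 74 to 108 above the bench, screwed out to an unknown place: its rear face is at x = 26 to 62, not measured: feel for it. A yellow pad 4 proud of it, on a spring of about 1 N, stays in touch with a tote left against the bumper.
- tote_lip (a point): Top of the blue tote's front wall, outer face, mid-width: the lip to hook, 125 above the bench. x points to the tote's rear, z up. The wall is 4 thick. The tote starts with its lip at x = 120 to 160 of the rack, slightly askew in its lane, and slides on the deck with an unknown drag of 2 to 7 N.
- tote: The open-topped blue tote, 160 long (x), 130 wide (y), 75 high, 0.4 to 0.9 kg; origin 75 below tote_lip, same axes. Its fixed contents fill it behind x = 90, up to 66 high; in front of them it is empty.
- spray: Green spray can, 48 across, 130 high, on the deck beside the lane at about y = -118 of the rack; origin in its base. A bystander.
- jar: Jar with red cap, 64 across, 85 high, on the bench; origin in its base. A bystander.
- driver: Screwdriver lying on the bench. A bystander.
Things that resemble listed ones, but are neither listed nor needed, are in the scene too. Of the things shaped like the tote, the blue one is meant.

How it is judged:
By the outcome, as a careful person would: the job done as asked, in the order asked, and still so for the second after the job is handed in, with the robot touching nothing.
It also fails if it takes over 72 s, if anything falls off the work surface, if the arm or the gripper's body presses on something with over 40 N, if the wrist force passes 120 N, or if a joint passes its speed limit or range.

ROBOT

A 7-joint arm with a two-finger parallel gripper is mounted at the origin on the work surface. World frame = base frame: x ahead of the robot, y to its left, z up, the work surface at z = 0. Lengths are in m, angles in rad, forces in N, time in s.
With the tool pointing down it reaches from about 0.425 to 0.95 m from the base axis. Payload 4.7 kg.
Tool frame: the origin (TCP) lies at the very end of the fingers, on their centre line; the grasp point (between the pads) lies 19 mm behind it (ctrl.hold_point_z is the distance from the TCP to the grasp point, in m); z points along the fingers, x is the direction in which the jaws open and shut, and the axes are right-handed (so a half turn about z gives the same grasp; the last joint's range is limited). The gripper opens to 85 mm and grips with 20 to 120 N. Pads are 22 mm wide; open, the fingers measure 114 mm over their backs; the gripper's body (76 mm by 85 mm) begins 54 mm behind the grasp point. The pads swing forward as they close: fully open they stand 13 mm farther back than shut.
Start: joints at [-1.364, 0.469, -0.049, 1.532, 0.024, 1.141, -0.082], TCP at [0.158, 0.656, 0.231] pointing down, gripper open.
Joint ranges: [-2.59, 2.59], [-0.33, 1.99], [-1.39, 1.29], [0.1, 2.45], [-1.04, 4.18], [0.21, 1.99], [-2.66, 2.66]. Speed limits (rad/s): [2.57, 2.57, 3.14, 3.14, 3.14, 3.14, 3.14].

INTERFACE

Orientations are given as a unit quaternion [x, y, z, w].
In Python, from rig import ctrl gives the robot as it stands.
- The arm moves only by the tool step_arm, never from a script. Its argument "motion" is one flat list of numbers, 7 for each row, row after row: the turn, a rotation vector about the world's x, y, z in rad, then the shift along the world's x, y, z in cm, then the closure, from 0 (fully open) to 1 (shut). A call has 1 to 20 rows; each row shifts and turns the commanded pose from where the row before left it; what a row does not reach is not made up. A row lasts 1/10 s, in which the tool goes at most 50 mm and 8.59 degrees, less where a joint would pass 70% of its speed; a pose out of reach is approached as far as the arm can. A call is refused whole if a number of a shift passes 5 or a number of a turn 0.15, either way. A call with a gripper value outside its range is refused whole. The fingers move at their own pace and stop on an object; "force" is the grip in N (left out, the last holds). Time passes only in rows, so rows that do not move let the fingers close. It gives the time, the measured TCP pose, the force and the opening at its end, in the units of the state.
- ctrl.sense(): the state, without advancing time (a new reading comes with each control period).
- ctrl.get_image(name): name is "scene" or "top" or "wrist"; returns a dict with "color" (400x640x3 uint8, red, green, blue), "fx", "fy", "cx", "cy" (pixels), "extrinsics" (4x4, takes a point from world to camera coordinates). Camera axes: x right, y up, looking along -z (the intrinsics and any distortion apply to the point x, -y, -z); pixel columns grow to the right and rows downward; lengths in m; the calibration is good to about 2 mm. A picture is of the moment at which its call begins. There is no depth.
- ctrl.hand_in(): hands the job in, once; it reports no verdict.
The state is a dict: "clock": time; "qpos": joint angles; "joint_vel": joint speeds; "joint_efforts": joint torques, N m; "eef_pos": TCP position; "ee_rot": TCP orientation; "wrist_force": force on the tool from outside, world axes, zero at the start; "ft_torque": the same for the moment, N m; "gripper_width": finger opening in m.
Only numpy, scipy, OpenCV 4.12 (cv2) and the standard library are available. Lean on these libraries where they do the work, as an engineer would, in place of code of your own. Each camera call takes 0.05 s, during which the arm holds its last target.

## Working session

There is one attempt and no reset: what is moved stays moved. The work goes in short steps, Python scripts to look and compute and a tool call to move; the robot and the scene stay as the last step left them, time stands still between calls to the robot, and variables do not carry over. Pictures are saved under pics/ and viewed, and the job is handed in when it is done.

Besides the shell and the picture viewer there is one more tool, called after ">>>" as name(argument=value, ...), one argument or row to a line, values as JSON. step_arm: Moves the arm, as the interface text tells. Its arguments: {"type":"object","properties":{"motion":{"type":"array"},"force":{"type":"number"}},"required":["motion"]}

```bash
ls; mkdir -p pics; python3 - <<'E'
from rig import ctrl
import cv2
print(ctrl.sense(), ctrl.hold_point_z)
for n in ["scene","top","wrist"]:
    d=ctrl.get_image(n); cv2.imwrite(f"pics/{n}0.png",d["color"][:,:,::-1])
    print(n,d["fx"],d["fy"],d["cx"],d["cy"],d["extrinsics"].round(4).tolist(),[k for k in d])
E
```

```text
pics
{'clock': 0.0, 'qpos': array([-1.36390473,  0.4694491 , -0.04859099,  1.53371197,  0.02409486,
        1.14100531, -0.08232534]), 'joint_vel': array([-0.00134302, -0.00078769, -0.00126871,  0.00119232, -0.00015708,
       -0.00064102, -0.00035554]), 'joint_efforts': array([-2.03523182e-04, -5.10319483e+01, -4.66705486e-02, -2.37706536e+01,
        1.07518706e-02,  7.72533909e-03,  7.15581791e-06]), 'eef_pos': array([0.15754057, 0.65574483, 0.23024861]), 'ee_rot': array([ 7.85369514e-01,  6.19026444e-01, -7.58179700e-04,  6.43011804e-04]), 'wrist_force': array([-0.11450621,  0.25564631,  0.73801733]), 'ft_torque': array([0.01011743, 0.02265873, 0.05048583]), 'gripper_width': 0.0854702322031062} 0.0187
scene 513.7817191337983 513.7817191337983 313.5637657718605 198.4953237890893 [[0.874, 0.4855, 0.0193, -0.475], [-0.2917, 0.4925, 0.82, 0.0898], [0.3886, -0.7223, 0.5721, -1.4426], [0.0, 0.0, 0.0, 1.0]] ['color', 'fx', 'fy', 'cx', 'cy', 'extrinsics']
top 501.5809821171831 501.5809821171831 319.46976385809035 214.07339681959144 [[0.0128, -0.9999, 0.0055, -0.0568], [0.997, 0.0132, 0.076, -0.5846], [-0.076, 0.0045, 0.9971, -1.3453], [0.0, 0.0, 0.0, 1.0]] ['color', 'fx', 'fy', 'cx', 'cy', 'extrinsics']
wrist 338.1668920001356 338.1668920001356 324.38753014941074 196.6762889691686 [[0.2324, 0.9726, -0.0004, -0.6749], [-0.9217, 0.2202, -0.3193, 0.0412], [-0.3105, 0.0746, 0.9477, -0.3801], [0.0, 0.0, 0.0, 1.0]] ['color', 'fx', 'fy', 'cx', 'cy', 'extrinsics']
```

View pics/scene0.png

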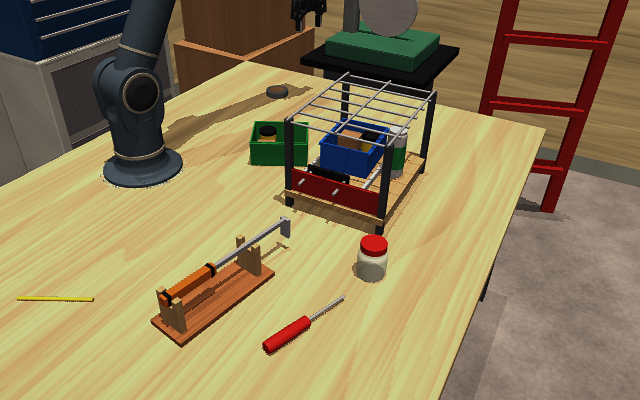

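View pics/top0.png

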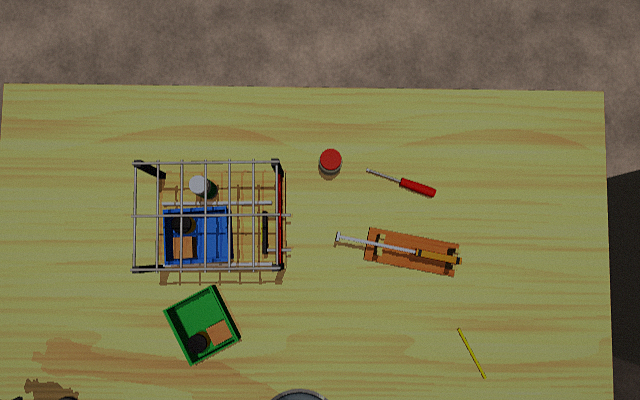

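View pics/wrist0.png

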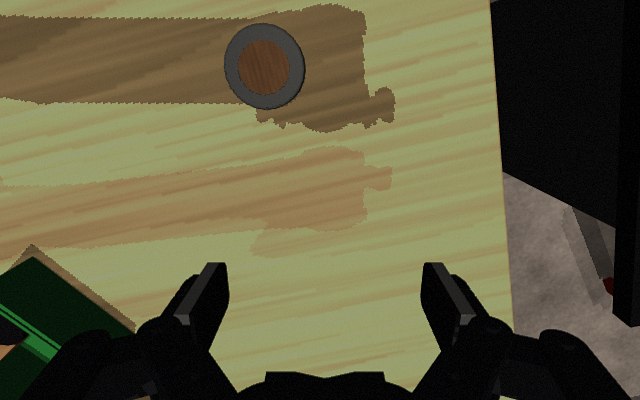

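The scene view shows the stand and hook near (215,280), the rack near (350,160) and the jar at (372,258). There are two tote shapes: blue at (355,147) in the rack and green at (280,143) on the bench. The blue one inside the rack fits the description. Next I'll view enlarged crops.

```bash
cat > h.py <<'E'
import numpy as np, cv2
def load(d):
    return d["fx"],d["fy"],d["cx"],d["cy"],np.array(d["extrinsics"])
def ray(d,u,v):
    fx,fy,cx,cy,E=load(d); R=E[:3,:3];t=E[:3,3]
    dc=np.array([(u-cx)/fx,-(v-cy)/fy,-1.0]); return -R.T@t, R.T@dc
def plane(d,u,v,z):
    o,r=ray(d,u,v); return o+r*(z-o[2])/r[2]
def proj(d,P):
    fx,fy,cx,cy,E=load(d); p=E[:3,:3]@np.array(P)+E[:3,3]
    return np.array([cx+fx*p[0]/-p[2], cy-fy*p[1]/-p[2]])
def crop(d,name,x0,y0,x1,y1,s):
    im=d["color"][y0:y1,x0:x1,::-1]
    cv2.imwrite(name,cv2.resize(im,None,fx=s,fy=s,interpolation=cv2.INTER_CUBIC))
E
python3 - <<'E'
from rig import ctrl
from h import *
d=ctrl.get_image("top")
crop(d,"pics/t1.png",120,140,300,290,4.4)
crop(d,"pics/t2.png",325,140,485,285,5)
d=ctrl.get_image("scene")
crop(d,"pics/s1.png",240,65,450,250,3.8)
crop(d,"pics/s2.png",140,205,310,350,4.6)
E
```

```text
(no output)
```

View pics/t1.png

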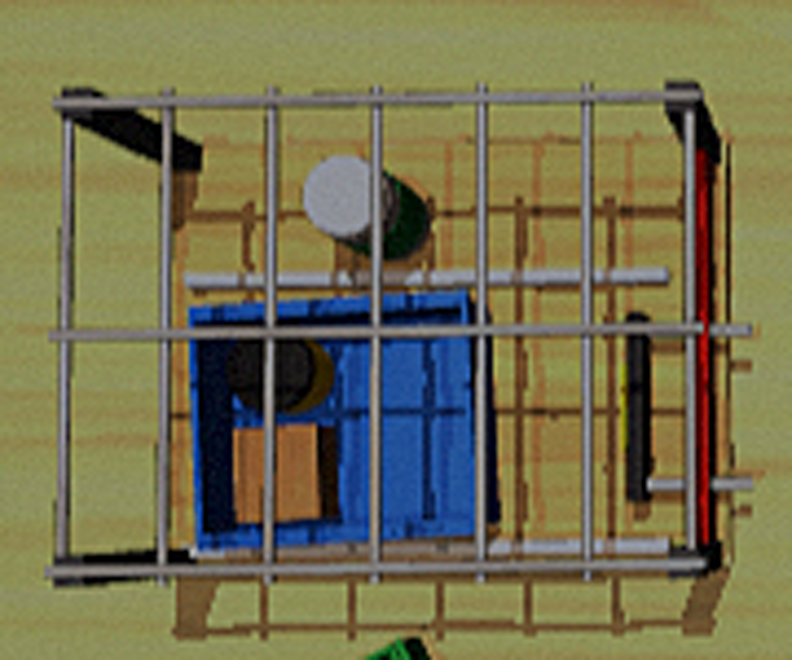

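View pics/t2.png

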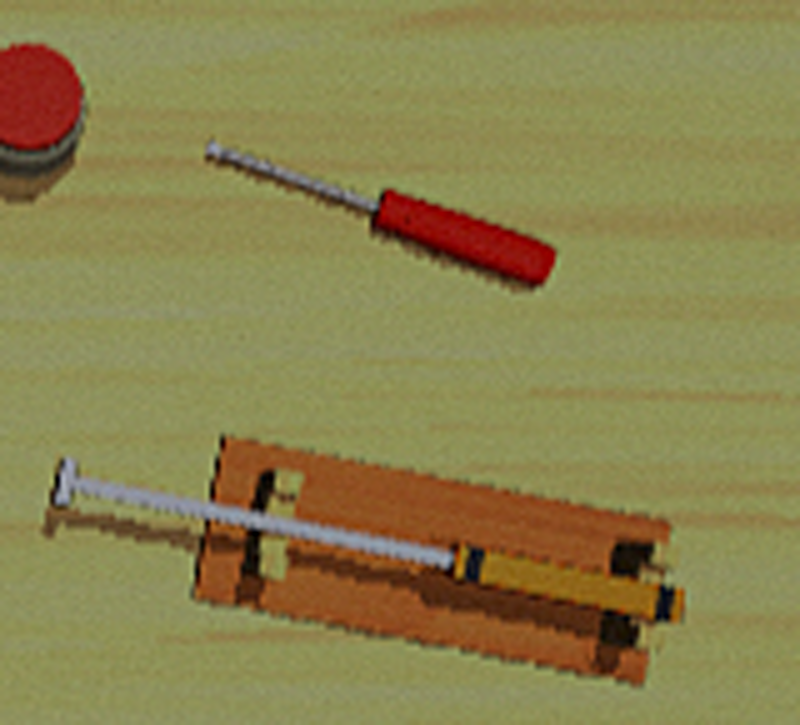

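View pics/s1.png

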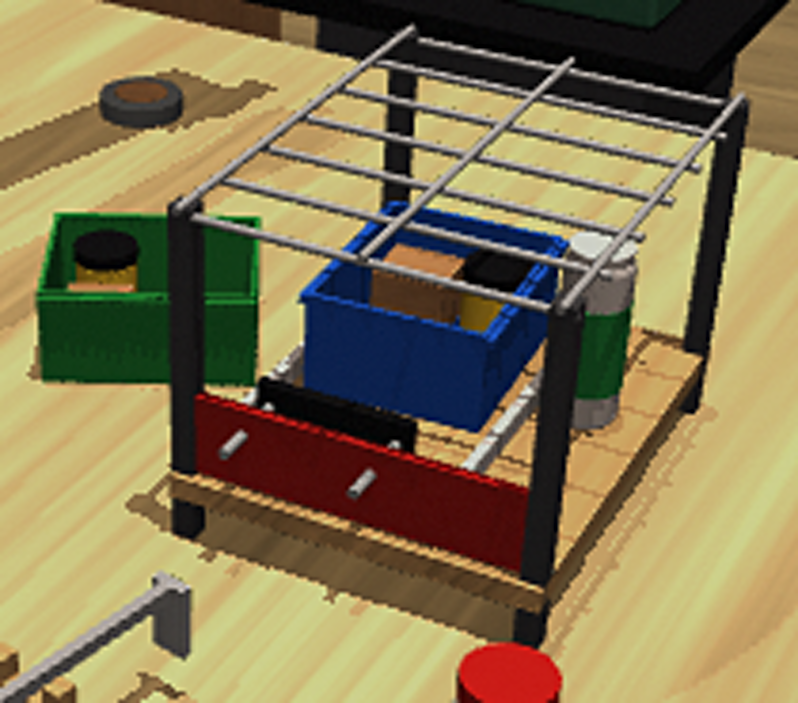

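View pics/s2.png

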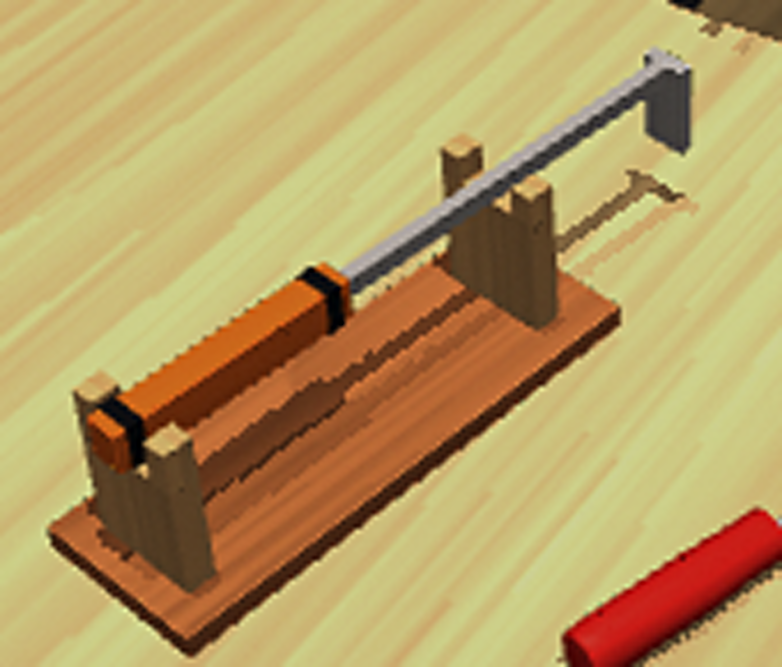

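```bash
python3 - <<'E'
from rig import ctrl
from h import *
np.set_printoptions(precision=4,suppress=True)
d=ctrl.get_image("top"); s=ctrl.get_image("scene")
T1=lambda x,y:(120+x/4.4-.4,140+y/4.4-.4); T2=lambda x,y:(325+x/5-.4,140+y/5-.4)
S1=lambda x,y:(240+x/3.8-.4,65+y/3.8-.4); S2=lambda x,y:(140+x/4.6-.4,205+y/4.6-.4)
P=lambda n,c,z,dd=d:print(n,plane(dd,*c,z))
print("stand base")
for c in [(222,437),(670,520),(645,685),(195,600)]: P(c,T2(*c),.012)
print("handle/bar"); 
im=d["color"].astype(int); hsv=cv2.cvtColor(d["color"],cv2.COLOR_RGB2HSV)
for c in [(458,562),(683,604)]: P(c,T2(*c),.091)
P("blade top",T2(66,483),.085); P("bar start",T2(455,557),.085)
for c in [(62,505),(75,460)]: P(c,T2(*c),.085)
print("scene"); P("blade",S2(668,62),.085,s);P("blade",S2(690,68),.085,s);P("blade",S2(648,55),.085,s)
for c in [(190,655),(50,532),(620,308)]: P(c,S2(*c),.012,s)
print("handle scene rear top l/r, front top l/r")
for c in [(90,415),(130,435),(312,265),(352,280)]: P(c,S2(*c),.091,s)
print("strips")
for c in [(187,273),(668,268),(187,287),(668,283),(490,540),(668,540),(490,554),(668,554)]: P(c,T1(*c),.066)
print("wire corners")
for c in [(62,103),(690,95),(65,572),(708,568)]: P(c,T1(*c),.235)
print("scene wire corners")
for c in [(180,208),(413,33),(742,100),(567,305)]: P(c,S1(*c),.235,s)
print("fence top rear/front edge")
for c in [(697,150),(712,150),(700,545),(715,545)]: P(c,T1(*c),.110)
print("bumper top");
for c in [(628,315),(650,315),(628,497),(650,497)]: P(c,T1(*c),.108)
print("tote rim")
for c in [(470,292),(476,537),(190,308),(195,552)]: P(c,T1(*c),.125)
for c in [(300,297),(490,345),(568,240),(395,203)]: P(c,S1(*c),.125,s)
E
```

```text
stand base
(222, 437) [ 0.5523 -0.1856  0.012 ]
(670, 520) [ 0.51   -0.4314  0.012 ]
(645, 685) [ 0.42  -0.417  0.012]
(195, 600) [ 0.4631 -0.1713  0.012 ]
handle/bar
(458, 562) [ 0.4853 -0.2994  0.091 ]
(683, 604) [ 0.4652 -0.4154  0.091 ]
blade top [ 0.5236 -0.0972  0.085 ]
bar start [ 0.4879 -0.2991  0.085 ]
(62, 505) [ 0.5122 -0.0952  0.085 ]
(75, 460) [ 0.5356 -0.1017  0.085 ]
scene
blade [ 0.5252 -0.0993  0.085 ]
blade [ 0.5366 -0.0981  0.085 ]
blade [ 0.5141 -0.0995  0.085 ]
(190, 655) [ 0.5144 -0.4375  0.012 ]
(50, 532) [ 0.4233 -0.418   0.012 ]
(620, 308) [ 0.553  -0.1881  0.012 ]
handle scene rear top l/r, front top l/r
(90, 415) [ 0.4558 -0.4124  0.091 ]
(130, 435) [ 0.4763 -0.4127  0.091 ]
(312, 265) [ 0.4752 -0.3012  0.091 ]
(352, 280) [ 0.4953 -0.3002  0.091 ]
strips
(187, 273) [0.6094 0.3669 0.066 ]
(668, 268) [0.6163 0.0785 0.066 ]
(187, 287) [0.601  0.3666 0.066 ]
(668, 283) [0.6072 0.0783 0.066 ]
(490, 540) [0.4523 0.1811 0.066 ]
(668, 540) [0.4536 0.0752 0.066 ]
(490, 554) [0.444  0.1809 0.066 ]
(668, 554) [0.4453 0.0751 0.066 ]
wire corners
(62, 103) [0.682  0.383
[... 153 characters left out ...]
3 0.235 ]
(413, 33) [0.4341 0.385  0.235 ]
(742, 100) [0.6788 0.3932 0.235 ]
(567, 305) [0.6856 0.0629 0.235 ]
fence top rear/front edge
(697, 150) [0.6811 0.0589 0.11  ]
(712, 150) [0.6813 0.0502 0.11  ]
(700, 545) [0.4519 0.0528 0.11  ]
(715, 545) [0.452  0.0442 0.11  ]
bumper top
(628, 315) [0.5842 0.0973 0.108 ]
(650, 315) [0.5844 0.0845 0.108 ]
(628, 497) [0.4789 0.095  0.108 ]
(650, 497) [0.479  0.0824 0.108 ]
tote rim
(470, 292) [0.5949 0.1862 0.125 ]
(476, 537) [0.4551 0.1791 0.125 ]
(190, 308) [0.5836 0.3461 0.125 ]
(195, 552) [0.4447 0.3382 0.125 ]
(300, 297) [0.4599 0.1719 0.125 ]
(490, 345) [0.5966 0.179  0.125 ]
(568, 240) [0.5836 0.3447 0.125 ]
(395, 203) [0.4513 0.3338 0.125 ]
```

The hook handle's middle is at about (0.4755, -0.357), yawed about 0.175 rad from +y toward +x. The rack origin is at about (0.531, 0.040), with its x along +y. The lip is at about (0.527, 0.179). First I move over the rack to a point above the stand.

>>> step_arm(
  motion=[0,0,-0.05,3.6,-2.4,1.5,0,0,0,-0.05,3.6,-2.4,1.5,0,0,0,-0.05,3.6,-2.4,1.5,0,0,0,-0.05,3.6,-2.4,1.5,0,0,0,-0.05,3.6,-2.4,1.5,0,0,0,-0.05,3.6,-2.4,1.5,0,0,0,-0.05,3.6,-2.4,1.5,0,0,0,-0.05,1.9,-3.5,0,0,0,0,-0.05,1.9,-3.5,0,0,0,0,-0.05,1.9,-3.5,0,0,0,0,-0.05,1.9,-3.5,0,0,0,0,-0.05,1.9,-3.5,0,0,0,0,-0.05,1.9,-3.5,0,0,0,0,-0.05,1.9,-3.5,0,0,0,0,-0.05,1.9,-3.5,0,0],
)

```text
clock: 1.85
eef_pos: [0.5621, 0.2069, 0.3365]
ee_rot: [0.958, 0.287, 0.0, -0.0]
wrist_force: [0.8, 0.1, 0.2]
gripper_width: 0.0855
```

>>> step_arm(
  motion=[0,0,-0.05,0.3,-3.9,0,0,0,0,-0.05,0.3,-3.9,0,0,0,0,-0.05,0.3,-3.9,0,0,0,0,-0.05,0.3,-3.9,0,0,0,0,-0.05,0.3,-3.9,0,0,0,0,-0.05,0.3,-3.9,0,0,0,0,-0.05,0.3,-3.9,0,0,0,0,-0.05,0.3,-3.9,0,0,0,0,-0.05,-1.6,-3.6,-1.5,0,0,0,-0.05,-1.6,-3.6,-1.5,0,0,0,-0.05,-1.6,-3.6,-1.5,0,0,0,-0.05,-1.6,-3.6,-1.5,0,0,0,-0.05,-1.6,-3.6,-1.5,0,0,0,-0.05,-1.6,-3.6,-1.5,0,0,0,-0.05,-1.6,-3.6,-1.5,0,0,0,0,0,0,0,0],
)

```text
clock: 3.45
eef_pos: [0.4685, -0.3608, 0.23]
ee_rot: [0.996, -0.088, -0.002, 0.001]
wrist_force: [-0.1, -0.2, 0.4]
gripper_width: 0.0855
```

```bash
cat >> h.py <<'E'
from scipy.spatial.transform import Rotation as Rot
def st(ctrl):
    s=ctrl.sense(); R=Rot.from_quat(s["ee_rot"]).as_matrix()
    print("t",round(s["clock"],2),"p",s["eef_pos"].round(4),"F",s["wrist_force"].round(2),"M",s["ft_torque"].round(3),"w",round(s["gripper_width"],4))
    print("xang",round(float(np.arctan2(R[1,0],R[0,0])),4),"z",R[:,2].round(4),"q",s["qpos"].round(2))
E
python3 - <<'E'
from rig import ctrl
from h import *
st(ctrl)
d=ctrl.get_image("wrist"); cv2.imwrite("pics/w1.png",d["color"][:,:,::-1])
for z,c in [(.08,(.4755,-.357)),(.091,(.4855,-.298)),(.085,(.524,-.098))]: print(proj(d,[*c,z]))
E
```

```text
t 3.45 p [ 0.4685 -0.3608  0.23  ] F [-0.05 -0.2   0.44] M [0.019 0.023 0.027] w 0.0855
xang -0.1757 z [-0.0044 -0.0019 -1.    ] q [ 0.07  0.38  0.68  1.77 -0.27  1.08  0.66]
[332.93711275 174.24653944]
[333.31072255 105.82366915]
[ 340.92803947 -229.45298189]
```

View pics/w1.png

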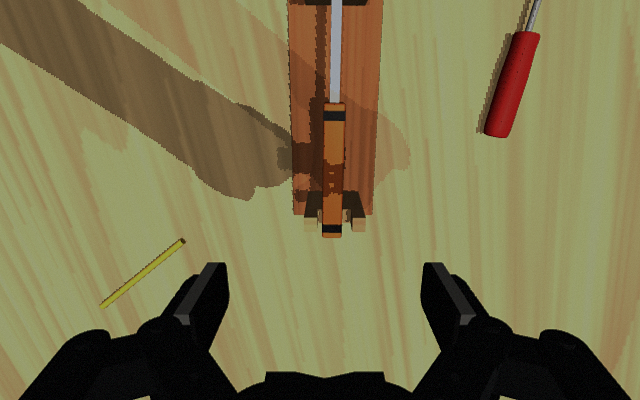

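Wrist picture: the orange handle runs from (335,103) to (332,235) and matches my prediction (front at row 106, column 333). Moving down and gripping.

>>> step_arm(
  motion=[0.002,-0.004,0,0.7,0.4,-2.8,0,0,0,0,0,0,-3.5,0,0,0,0,0,0,-3.5,0,0,0,0,0,0,-3.5,0,0,0,0,0,0,-2.5,0,0,0,0,0,0,-1.2,0,0,0,0,0,0,0,0,0,0,0,0,0,0,0],
  force=110,
)

```text
clock: 4.3
eef_pos: [0.4818, -0.3518, 0.0625]
ee_rot: [0.997, -0.082, 0.003, -0.001]
wrist_force: [0.7, -0.1, 0.1]
gripper_width: 0.0861
```

```bash
python3 - <<'E'
from rig import ctrl
from h import *
st(ctrl)
d=ctrl.get_image("wrist"); cv2.imwrite("pics/w2.png",d["color"][:,:,::-1])
E
```

```text
t 4.3 p [ 0.4818 -0.3518  0.0625] F [ 0.68 -0.13  0.09] M [-0.03  -0.037 -0.006] w 0.0861
xang -0.1641 z [ 0.0059  0.0012 -1.    ] q [ 0.16  0.59  0.55  1.9  -0.44  0.77  0.79]
```

View pics/w2.png

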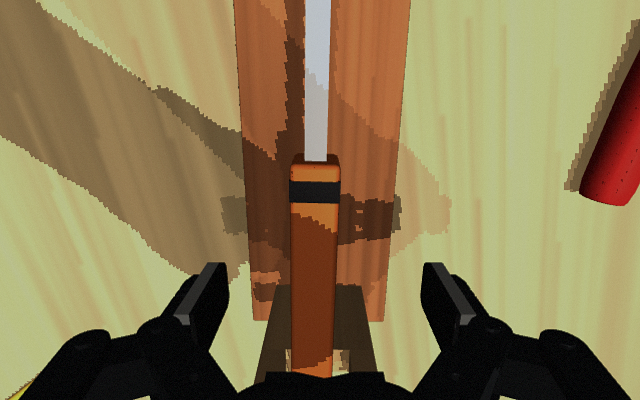

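The handle appears at columns 291–338, left of the finger centre at 325. That agrees with a measured 6 mm overshoot in x. I'll correct it and close.

>>> step_arm(
  motion=[-0.001,0.006,-0.01,-0.6,-0.5,-0.2,0,0,0,0,0,0,0,0,0,0,0,0,0,0,0],
)

```text
clock: 4.65
eef_pos: [0.4746, -0.3572, 0.0599]
ee_rot: [0.996, -0.088, -0.001, -0.0]
wrist_force: [-0.0, 0.9, -0.6]
gripper_width: 0.085
```

```bash
python3 - <<'E'
from rig import ctrl
from h import *
st(ctrl)
E
```

```text
t 4.65 p [ 0.4746 -0.3572  0.0599] F [-0.02  0.9  -0.63] M [-0.031  0.012  0.035] w 0.085
xang -0.1758 z [-1.1e-03  5.0e-04 -1.0e+00] q [ 0.17  0.59  0.56  1.9  -0.44  0.77  0.79]
```

>>> step_arm(
  motion=[0,0,0,0.1,0,0,0.5,0,0,0,0,0,0,0.7,0,0,0,0,0,0,0.8,0,0,0,0,0,0,1,0,0,0,0,0,0,1,0,0,0,0,0,0,1,0,0,0,0,0,0,1,0,0,0,0,0,0,1],
  force=110,
)

```text
clock: 5.45
eef_pos: [0.4758, -0.3568, 0.0596]
ee_rot: [0.996, -0.087, -0.001, -0.0]
wrist_force: [-1.4, 0.3, 3.5]
gripper_width: 0.0164
```

```bash
python3 - <<'E'
from rig import ctrl
from h import *
st(ctrl)
d=ctrl.get_image("wrist"); cv2.imwrite("pics/w3.png",d["color"][:,:,::-1])
E
```

```text
t 5.45 p [ 0.4758 -0.3568  0.0596] F [-1.37  0.33  3.53] M [ 0.056  0.05  -0.051] w 0.0164
xang -0.1751 z [-1.5e-03  8.0e-04 -1.0e+00] q [ 0.17  0.59  0.56  1.9  -0.44  0.77  0.79]
```

View pics/w3.png

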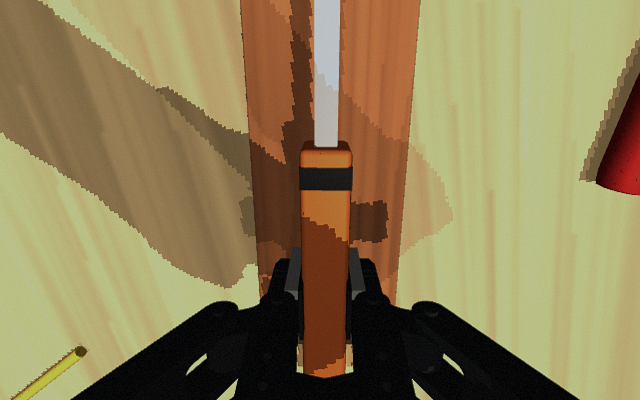

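Gripped, with the stand pose recorded as TCP (0.4758, -0.3568, 0.0596), yaw -0.175. Now I lift, turn into line with the lane, and look.

>>> step_arm(
  motion=[0,0,0,0,0,0.5,1,0,0,0,0,0,1.5,1,0,0,0,0,0,3,1,0,0,0,0,0,3,1,0,0,0,0,0,2.5,1,0,0,0,0,0,1.0,1,0,0,0.04,1.3,1.1,0,1,0,0,0.04,1.3,1.1,0,1,0,0,0.04,1.3,1.1,0,1,0,0,0.04,1.3,1.1,0,1,0,0,0.045,1.3,1.2,0,1,0,0,0,0,0,0,1,0,0,0,0,0,0,1,0,0,0,0,0,0,1],
)

```text
clock: 6.9
eef_pos: [0.5397, -0.3017, 0.1743]
ee_rot: [1.0, 0.014, -0.001, 0.0]
wrist_force: [0.1, -0.6, -1.5]
gripper_width: 0.0165
```

```bash
cat > look.py <<'E'
import sys
from rig import ctrl
from h import *
st(ctrl)
n=sys.argv[1]
d=ctrl.get_image("scene"); crop(d,f"pics/s_{n}.png",140,60,450,300,2.5)
d=ctrl.get_image("top"); crop(d,f"pics/t_{n}.png",120,140,440,300,2.5)
E
python3 look.py a
```

```text
t 6.9 p [ 0.5397 -0.3017  0.1743] F [ 0.06 -0.57 -1.47] M [-0.048 -0.033  0.008] w 0.0165
xang 0.0283 z [-0.0028 -0.     -1.    ] q [ 0.02  0.48  0.58  1.76 -0.3   1.    0.75]
```

View pics/s_a.png

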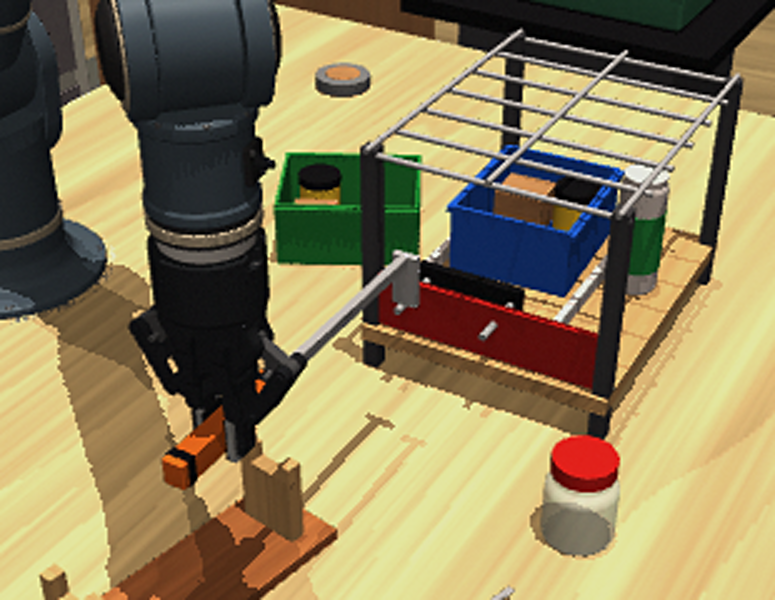

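View pics/t_a.png

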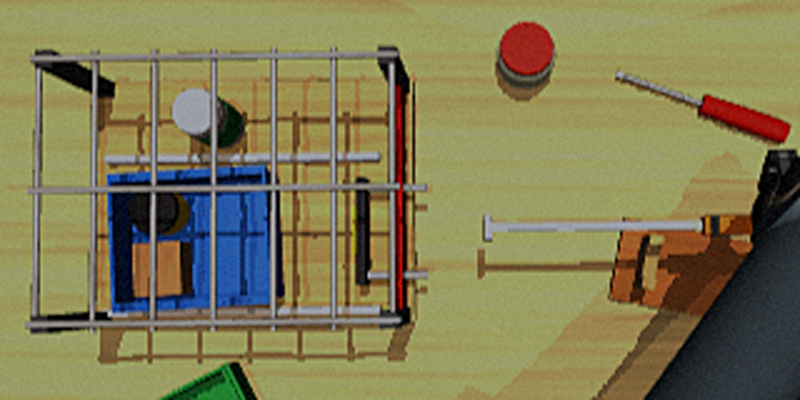

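Top view: the blade is at crop (487,228), the lip runs from (268,166) to (283,305), and the lane middle is near row 232. I'll check the blade position and pitch numerically.

```bash
python3 - <<'E'
from rig import ctrl
from h import *
np.set_printoptions(precision=4,suppress=True)
d=ctrl.get_image("top"); s=ctrl.get_image("scene")
T=lambda x,y:(120+x/2.5-.3,140+y/2.5-.3);S=lambda x,y:(140+x/2.5-.3,60+y/2.5-.3)
print(plane(d,*T(487,228),.2))
for c in [(404,254),(391,257),(418,260)]: print(plane(s,*S(*c),.2,))
a=ray(d,*T(487,228));b=ray(s,*S(406,255))
A=np.stack([a[1],-b[1]],1);k=np.linalg.lstsq(A,b[0]-a[0],rcond=None)[0]
print("tri",a[0]+a[1]*k[0],b[0]+b[1]*k[1])
E
```

```text
[ 0.5317 -0.0371  0.2   ]
[ 0.5314 -0.0399  0.2   ]
[ 0.5244 -0.0499  0.2   ]
[ 0.5465 -0.0424  0.2   ]
tri [ 0.5318 -0.0371  0.1977] [ 0.5318 -0.0371  0.1977]
```

>>> step_arm(
  motion=[0,-0.003,0,0,1.5,0,1,0,0,0,-0.1,3,0,1,0,0,0,-0.1,3,0,1,0,0,0,-0.1,3,0,1,0,0,0,-0.1,3,0,1,0,0,0,-0.1,3,0,1,0,0,0,-0.1,3,0,1,0,0,0,-0.1,2.5,0,1,0,0,0,0,1.5,0,1,0,0,0,0,0.5,0,1,0,0,0,0,0,0,1,0,0,0,0,0,0,1],
)

```text
clock: 8.3
eef_pos: [0.5335, -0.0615, 0.1745]
ee_rot: [1.0, 0.014, 0.001, -0.0]
wrist_force: [0.7, -0.5, -2.7]
gripper_width: 0.0167
```

```bash
python3 look.py b
```

```text
t 8.3 p [ 0.5335 -0.0615  0.1745] F [ 0.75 -0.52 -2.72] M [-0.04  0.   -0.04] w 0.0167
xang 0.0288 z [ 1.2e-03  2.0e-04 -1.0e+00] q [-0.41  0.33  0.56  1.95 -0.22  0.92  0.29]
```

View pics/s_b.png

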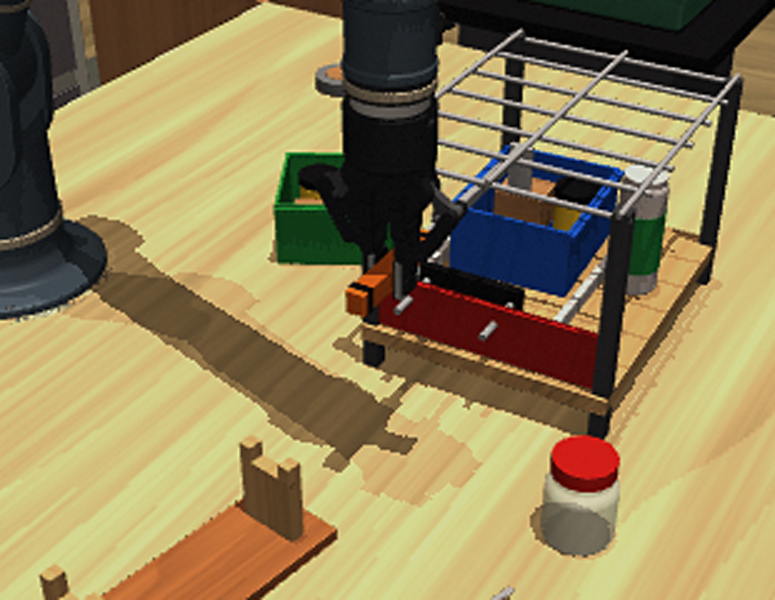

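View pics/t_b.png

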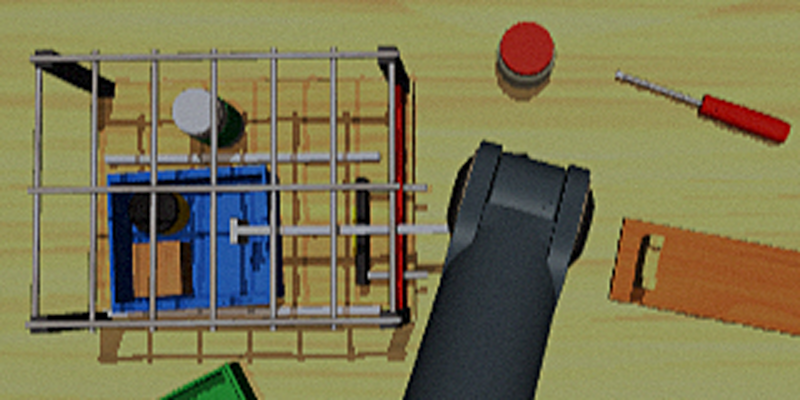

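The blade, at (234,231) in the top crop, is well inside the front lip (x≈273) and ahead of the contents (x<195). The scene view shows the bar under the wires. Lowering.

>>> step_arm(
  motion=[0,0,0,0,0,-1,1,0,0,0,0,0,-1.5,1,0,0,0,0,0,-1,1,0,0,0,0,0,-0.7,1,0,0,0,0,0,-0.3,1,0,0,0,0,0,0,1,0,0,0,0,0,0,1],
)

```text
clock: 9.1
eef_pos: [0.534, -0.0608, 0.1296]
ee_rot: [1.0, 0.015, 0.001, -0.0]
wrist_force: [-0.1, 0.0, -1.2]
gripper_width: 0.0165
```

```bash
python3 look.py c
```

```text
t 9.1 p [ 0.534  -0.0608  0.1296] F [-0.06  0.03 -1.15] M [-0.078  0.017  0.003] w 0.0165
xang 0.0299 z [ 1.6e-03  5.0e-04 -1.0e+00] q [-0.39  0.4   0.53  1.99 -0.27  0.82  0.33]
```

View pics/s_c.png

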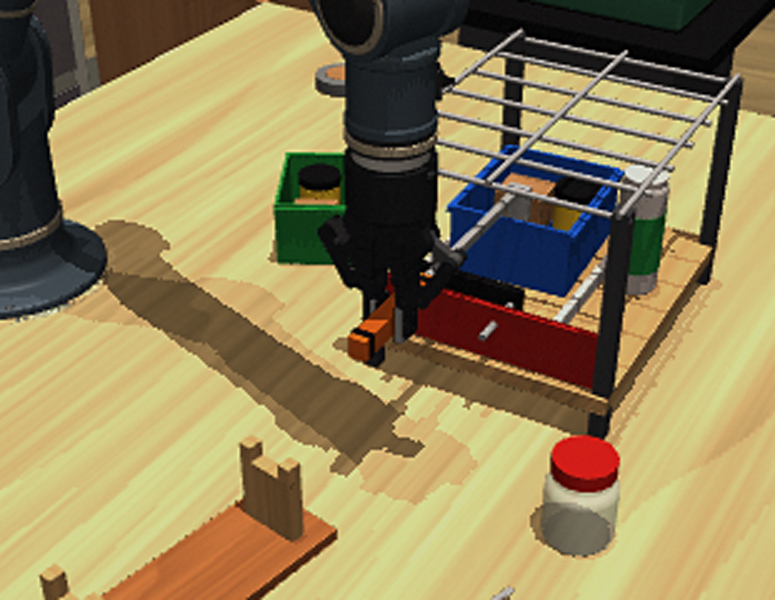

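View pics/t_c.png

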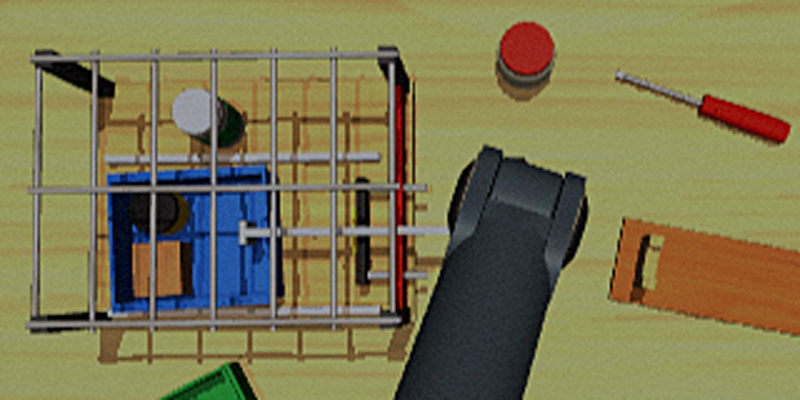

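Blade dropped inside the lip with no contact force. Take up the slack, start dragging.

>>> step_arm(
  motion=[0,0,0,0,-0.5,0,1,0,0,0,0,-0.4,0,1,0,0,0,0,-0.2,0,1,0,0,0,0,-0.2,0,1,0,0,0,0,-0.2,0,1,0,0,0,0,-0.2,0,1,0,0,0,0,-0.2,0,1,0,0,0,0,-0.2,0,1],
)

```text
clock: 10.0
eef_pos: [0.5335, -0.0815, 0.1292]
ee_rot: [1.0, 0.015, 0.0, -0.0]
wrist_force: [-0.2, 3.2, -2.3]
gripper_width: 0.0166
```

```bash
python3 -c "
from rig import ctrl
from h import *
st(ctrl)"
```

```text
t 10.0 p [ 0.5335 -0.0815  0.1292] F [-0.24  3.16 -2.28] M [0.58  0.133 0.069] w 0.0166
xang 0.0305 z [ 4.e-04  9.e-04 -1.e+00] q [-0.35  0.4   0.54  1.98 -0.28  0.83  0.37]
```

>>> step_arm(
  motion=[0,0,0,0,-0.3,0,1,0,0,0,0,-0.5,0,1,0,0,0,0,-0.5,0,1,0,0,0,0,-0.6,0,1,0,0,0,0.1,-0.6,0,1,0,0,0,0,-0.6,0,1,0,0,0,0,-0.6,0,1,0,0,0,0,-0.6,0,1,0,0,0,0,-0.5,0,1,0,0,0,0,-0.4,0,1,0,0,0,0,-0.2,0,1,0,0,0,0,0,0,1],
)

```text
clock: 11.2
eef_pos: [0.5347, -0.1364, 0.1294]
ee_rot: [1.0, 0.015, 0.001, 0.0]
wrist_force: [-0.0, 1.2, -2.6]
gripper_width: 0.0167
```

```bash
python3 look.py d
```

```text
t 11.2 p [ 0.5347 -0.1364  0.1294] F [-0.03  1.23 -2.63] M [ 0.169 -0.007  0.021] w 0.0167
xang 0.0295 z [ 1.2e-03 -2.0e-04 -1.0e+00] q [-0.25  0.42  0.54  1.96 -0.29  0.84  0.48]
```

View pics/s_d.png

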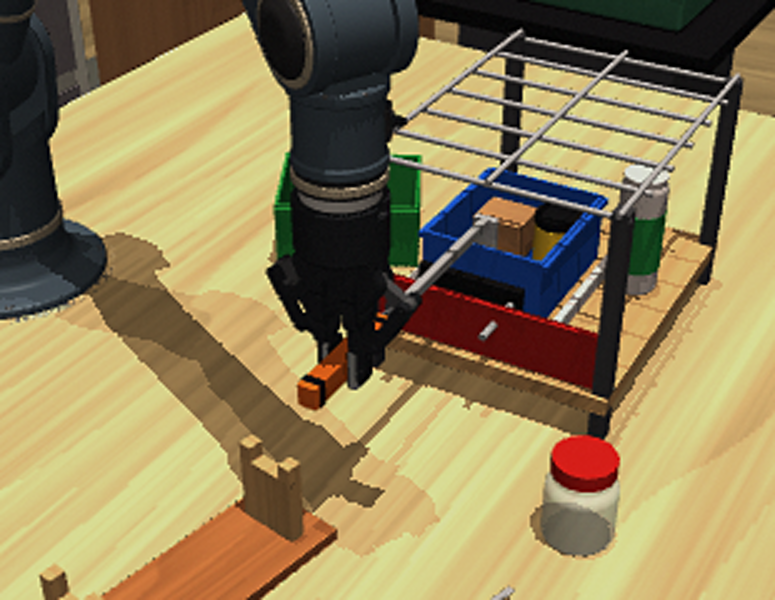

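View pics/t_d.png

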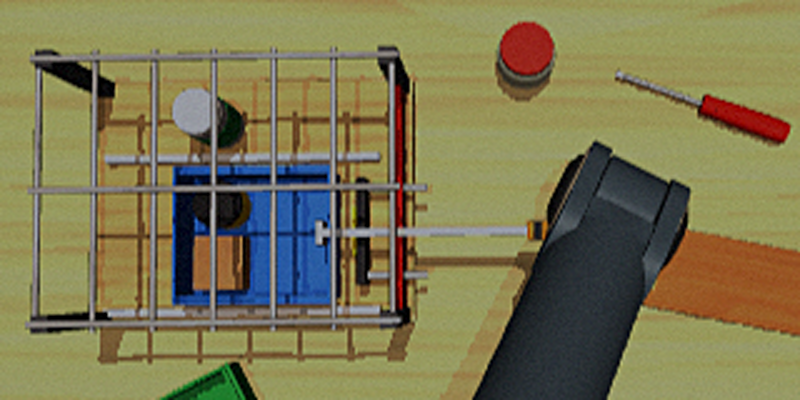

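Scene: the tote follows flat and straight, with the lip a little short of the bumper. I continue slowly and feel for contact.

>>> step_arm(
  motion=[0,0,0,0,-0.2,0,1,0,0,0,0,-0.3,0,1,0,0,0,0,-0.3,0,1,0,0,0,0,-0.2,0,1,0,0,0,0,-0.2,0,1,0,0,0,0,-0.1,0,1,0,0,0,0,-0.1,0,1],
)

```text
clock: 12.0
eef_pos: [0.5346, -0.1497, 0.1293]
ee_rot: [1.0, 0.015, 0.0, -0.0]
wrist_force: [-0.5, 3.1, -2.2]
gripper_width: 0.0162
```

>>> step_arm(
  motion=[0,0,0,0,-0.1,0,1,0,0,0,0,-0.1,0,1,0,0,0,0,-0.1,0,1],
)

```text
clock: 12.3
eef_pos: [0.5347, -0.1527, 0.1293]
ee_rot: [1.0, 0.015, 0.0, -0.0]
wrist_force: [0.3, 3.1, -1.8]
gripper_width: 0.0164
```

>>> step_arm(
  motion=[0,0,0,0,-0.1,0,1,0,0,0,0,-0.1,0,1],
)

```text
clock: 12.5
eef_pos: [0.5346, -0.1547, 0.1293]
ee_rot: [1.0, 0.015, 0.0, -0.0]
wrist_force: [0.6, 2.8, -1.6]
gripper_width: 0.0164
```

>>> step_arm(
  motion=[0,0,0,0,-0.1,0,1,0,0,0,0,-0.1,0,1],
)

```text
clock: 12.7
eef_pos: [0.5347, -0.1565, 0.1293]
ee_rot: [1.0, 0.015, 0.0, -0.0]
wrist_force: [1.0, 3.5, -2.0]
gripper_width: 0.0164
```

>>> step_arm(
  motion=[0,0,0,0,-0.1,0,1],
)

```text
clock: 12.8
eef_pos: [0.5347, -0.1575, 0.1293]
ee_rot: [1.0, 0.015, 0.0, -0.0]
wrist_force: [0.6, 3.7, -1.6]
gripper_width: 0.0165
```

>>> step_arm(
  motion=[0,0,0,0,-0.1,0,1],
)

```text
clock: 12.9
eef_pos: [0.5347, -0.1585, 0.1293]
ee_rot: [1.0, 0.015, 0.0, -0.0]
wrist_force: [0.5, 3.2, -1.8]
gripper_width: 0.0161
```

>>> step_arm(
  motion=[0,0,0,0,-0.1,0,1],
)

```text
clock: 13.0
eef_pos: [0.5346, -0.1591, 0.1292]
ee_rot: [1.0, 0.015, 0.0, -0.001]
wrist_force: [0.3, 5.2, -2.9]
gripper_width: 0.0166
```

>>> step_arm(
  motion=[0,0,0,0,-0.1,0,1],
)

```text
clock: 13.1
eef_pos: [0.5347, -0.1591, 0.1291]
ee_rot: [1.0, 0.015, 0.0, -0.001]
wrist_force: [0.4, 6.9, -2.7]
gripper_width: 0.0164
```

Stalled against the bumper at TCP y≈-0.159. Force rises about 2 N per mm commanded, so I raise it gently.

>>> step_arm(
  motion=[0,0,0,0,-0.1,0,1],
)

```text
clock: 13.2
eef_pos: [0.5346, -0.1591, 0.1289]
ee_rot: [1.0, 0.015, -0.0, -0.002]
wrist_force: [0.6, 9.7, -3.7]
gripper_width: 0.0164
```

>>> step_arm(
  motion=[0,0,0,0,-0.1,0,1],
)

```text
clock: 13.3
eef_pos: [0.5346, -0.1591, 0.1287]
ee_rot: [1.0, 0.016, -0.0, -0.003]
wrist_force: [0.5, 10.2, -3.1]
gripper_width: 0.0164
```

>>> step_arm(
  motion=[0,0,0,0,-0.04,0,1,0,0,0,0,0,0,1],
)

```text
clock: 13.5
eef_pos: [0.5347, -0.1592, 0.1286]
ee_rot: [1.0, 0.016, -0.0, -0.003]
wrist_force: [-0.1, 9.6, -3.7]
gripper_width: 0.0167
```

>>> step_arm(
  motion=[0,0,0,0,0,0,1,0,0,0,0,0,0,1],
)

```text
clock: 13.7
eef_pos: [0.5347, -0.1591, 0.1286]
ee_rot: [1.0, 0.016, -0.0, -0.003]
wrist_force: [0.4, 10.0, -3.6]
gripper_width: 0.0165
```

>>> step_arm(
  motion=[0,0,0,0,0,0,1,0,0,0,0,0,0,1],
)

```text
clock: 13.9
eef_pos: [0.5347, -0.1592, 0.1286]
ee_rot: [1.0, 0.016, -0.0, -0.003]
wrist_force: [1.1, 11.0, -4.1]
gripper_width: 0.0165
```

>>> step_arm(
  motion=[0,0,0,0,0,0,1,0,0,0,0,0,0,1],
)

```text
clock: 14.1
eef_pos: [0.5347, -0.1591, 0.1286]
ee_rot: [1.0, 0.016, -0.0, -0.003]
wrist_force: [0.8, 10.5, -2.9]
gripper_width: 0.0166
```

```bash
python3 look.py e
```

```text
t 14.1 p [ 0.5347 -0.1591  0.1286] F [ 0.84 10.55 -2.95] M [ 1.928 -0.215 -0.224] w 0.0166
xang 0.0319 z [-7.0e-04  5.8e-03 -1.0e+00] q [-0.2   0.43  0.54  1.94 -0.3   0.85  0.53]
```

View pics/s_e.png

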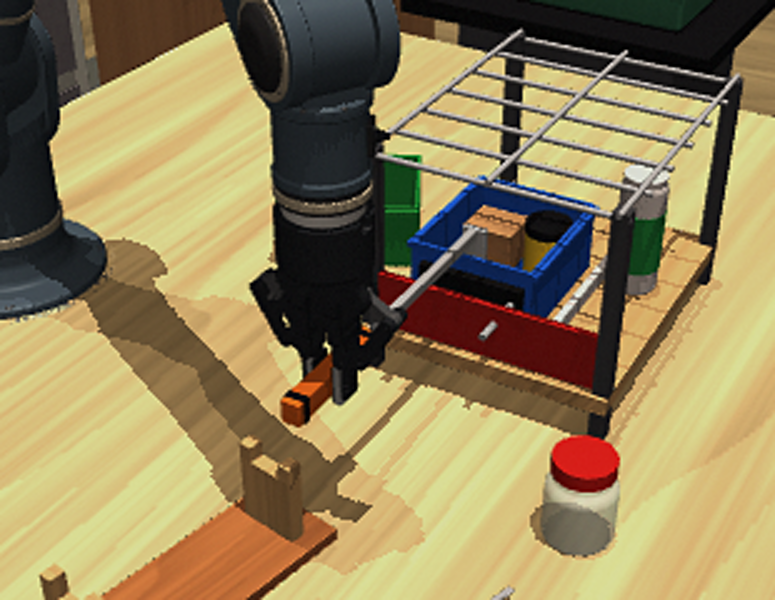

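View pics/t_e.png

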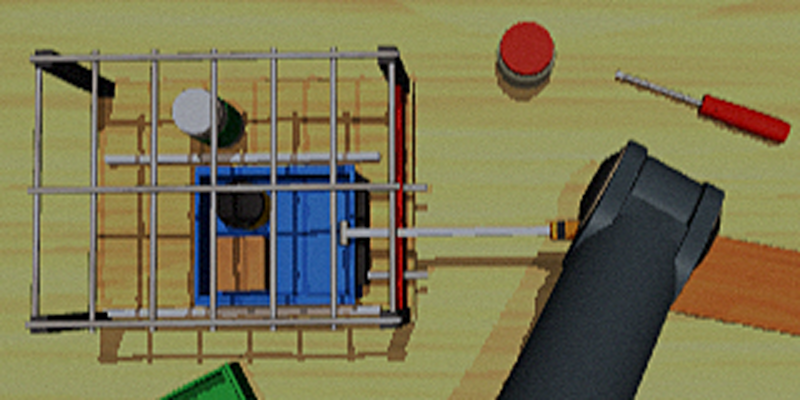

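The tote's lip bears squarely on the bumper, about 10.3 N on average. One more touch to centre it near 11 N, holding 0.7 s.

>>> step_arm(
  motion=[0,0,0,0,-0.05,0,1,0,0,0,0,0,0,1,0,0,0,0,0,0,1],
)

```text
clock: 14.5
eef_pos: [0.5347, -0.1592, 0.1285]
ee_rot: [1.0, 0.016, -0.0, -0.003]
wrist_force: [0.4, 12.3, -3.7]
gripper_width: 0.0163
```

>>> step_arm(
  motion=[0,0,0,0,0,0,1,0,0,0,0,0,0,1,0,0,0,0,0,0,1,0,0,0,0,0,0,1],
)

```text
clock: 14.9
eef_pos: [0.5347, -0.1592, 0.1285]
ee_rot: [1.0, 0.016, -0.0, -0.003]
wrist_force: [0.5, 11.2, -3.4]
gripper_width: 0.0165
```

Held at 11–12 N. Now I unload in small steps and back the blade off inside the tote.

>>> step_arm(
  motion=[0,0,0,0,0.2,0,1,0,0,0,0,0.2,0,1,0,0,0,0,0.2,0,1,0,0,0,0,0.2,0,1,0,0,0,0,0.2,0,1,0,0,0,0,0.3,0,1,0,0,0,0,0.2,0,1,0,0,0,0,0,0,1,0,0,0,0,0,0,1],
)

```text
clock: 15.8
eef_pos: [0.5347, -0.1486, 0.1294]
ee_rot: [1.0, 0.015, 0.001, -0.0]
wrist_force: [0.1, 0.4, -1.2]
gripper_width: 0.0167
```

```bash
python3 look.py f
```

```text
t 15.8 p [ 0.5347 -0.1486  0.1294] F [ 0.13  0.36 -1.22] M [-0.056  0.019  0.002] w 0.0167
xang 0.0301 z [ 1.1e-03  4.0e-04 -1.0e+00] q [-0.22  0.42  0.54  1.95 -0.29  0.84  0.5 ]
```

View pics/s_f.png

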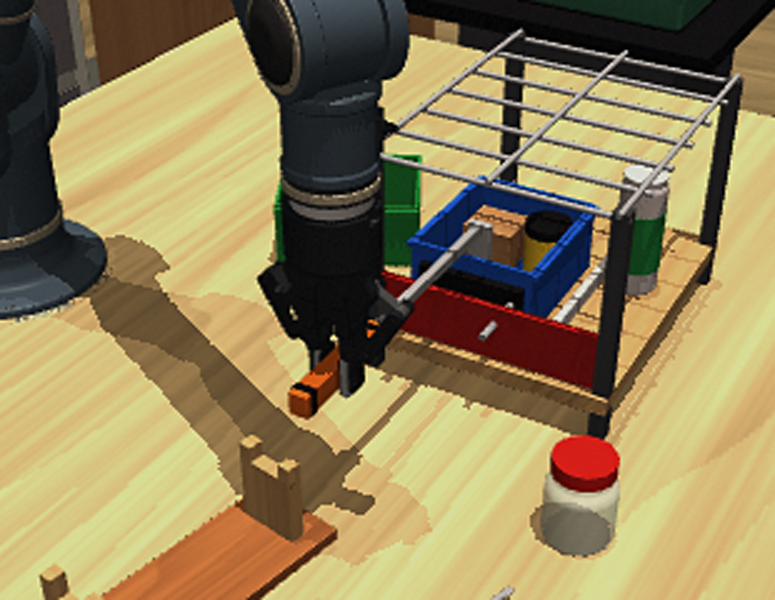

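View pics/t_f.png

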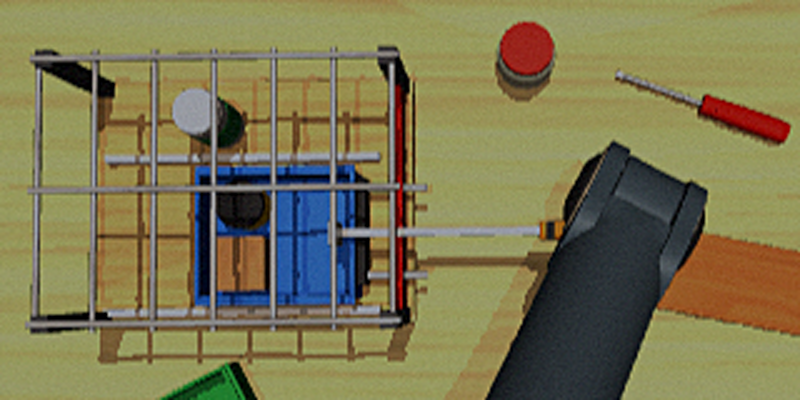

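Tote unmoved (rear edge still at crop x≈196) and the blade stands about 10 mm clear of the lip. Lifting straight up, then withdrawing.

>>> step_arm(
  motion=[0,0,0,0,0,0.5,1,0,0,0,0,0,1,1,0,0,0,0,0,1.5,1,0,0,0,0,0,1,1,0,0,0,0,0,0.5,1,0,0,0,0,0,0,1,0,0,0,0,0,0,1],
)

```text
clock: 16.6
eef_pos: [0.5344, -0.1484, 0.1742]
ee_rot: [1.0, 0.015, 0.0, -0.0]
wrist_force: [-0.4, 0.5, -1.6]
gripper_width: 0.0163
```

```bash
python3 look.py g
```

```text
t 16.6 p [ 0.5344 -0.1484  0.1742] F [-0.43  0.47 -1.65] M [-0.069 -0.059 -0.032] w 0.0163
xang 0.0301 z [ 6.e-04  8.e-04 -1.e+00] q [-0.25  0.37  0.57  1.91 -0.24  0.93  0.47]
```

View pics/s_g.png

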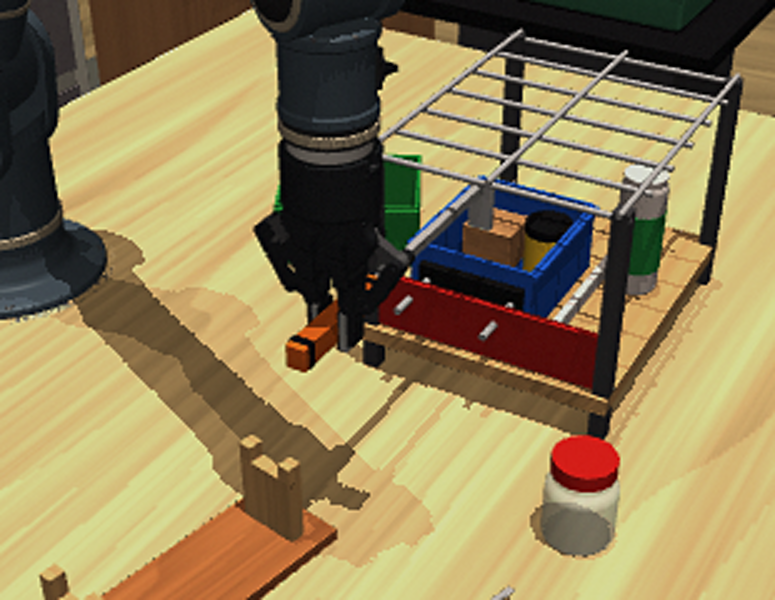

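The blade is clear above the rim with force near the hook weight. Withdrawing.

>>> step_arm(
  motion=[0,0,0,0,-1.5,0,1,0,0,0,0.1,-2.5,0,1,0,0,0,0.1,-3,0,1,0,0,0,0.1,-3,0,1,0,0,0,0.1,-3,0,1,0,0,0,0,-2.2,0,1,0,0,-0.04,-1.2,-1.1,0,1,0,0,-0.04,-1.2,-1.1,0,1,0,0,-0.04,-1.2,-1.1,0,1,0,0,-0.04,-1.3,-1.1,0,1,0,0,-0.045,-1.3,-1.2,0,1,0,0,0,0,0,0,1,0,0,0,0,0,0,1,0,0,0,0,0,0,1],
)

```text
clock: 18.1
eef_pos: [0.4776, -0.3556, 0.1743]
ee_rot: [0.996, -0.086, 0.001, -0.001]
wrist_force: [0.7, 0.6, -1.5]
gripper_width: 0.0163
```

```bash
python3 look.py h
```

```text
t 18.1 p [ 0.4776 -0.3556  0.1743] F [ 0.67  0.6  -1.47] M [-0.045  0.011  0.016] w 0.0163
xang -0.1732 z [ 0.0017  0.001  -1.    ] q [ 0.09  0.45  0.65  1.82 -0.32  0.98  0.7 ]
```

View pics/s_h.png

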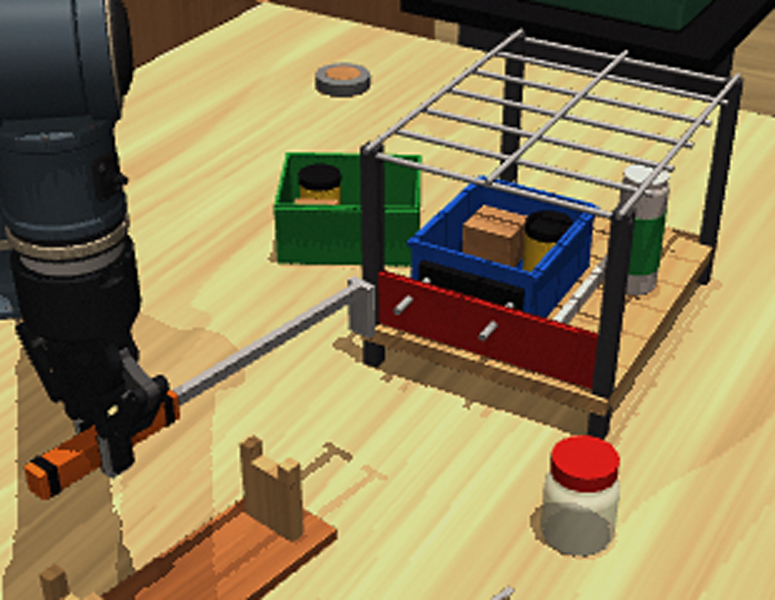

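View pics/t_h.png

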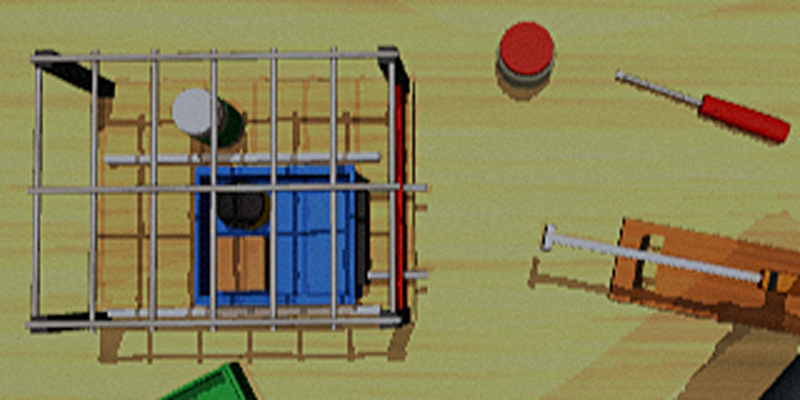

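Tote still at the bumper and hook level above the stand. Trim and lower.

>>> step_arm(
  motion=[0,0.002,-0.002,-0.2,-0.1,-1,1,0,0,0,0,0,-3,1,0,0,0,0,0,-3,1,0,0,0,0,0,-2,1,0,0,0,0,0,-1,1,0,0,0,0,0,0,1,0,0,0,0,0,0,1],
)

```text
clock: 18.9
eef_pos: [0.4751, -0.358, 0.0749]
ee_rot: [0.996, -0.088, -0.0, 0.0]
wrist_force: [0.5, 0.2, -1.2]
gripper_width: 0.0165
```

```bash
python3 - <<'E'
from rig import ctrl
from h import *
st(ctrl)
d=ctrl.get_image("scene"); crop(d,"pics/s3.png",140,180,310,350,3.5)
d=ctrl.get_image("wrist"); cv2.imwrite("pics/w4.png",d["color"][:,:,::-1])
E
```

```text
t 18.9 p [ 0.4751 -0.358   0.0749] F [ 0.46  0.17 -1.15] M [-0.038 -0.027 -0.007] w 0.0165
xang -0.177 z [-2.e-04 -3.e-04 -1.e+00] q [ 0.16  0.57  0.57  1.89 -0.42  0.79  0.78]
```

View pics/s3.png

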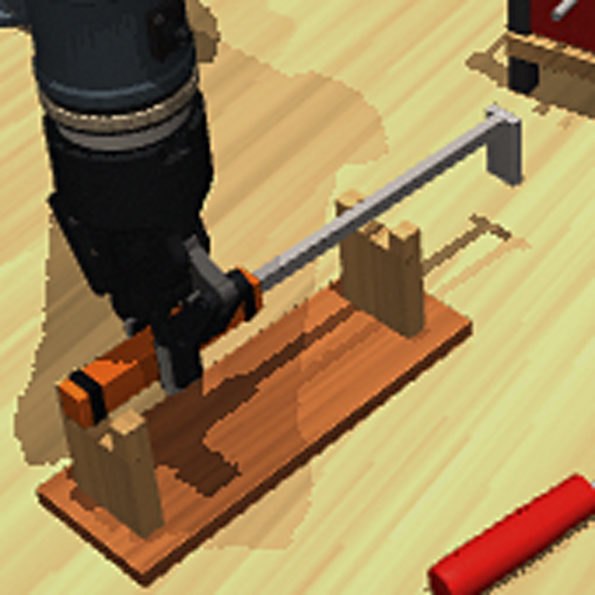

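View pics/w4.png

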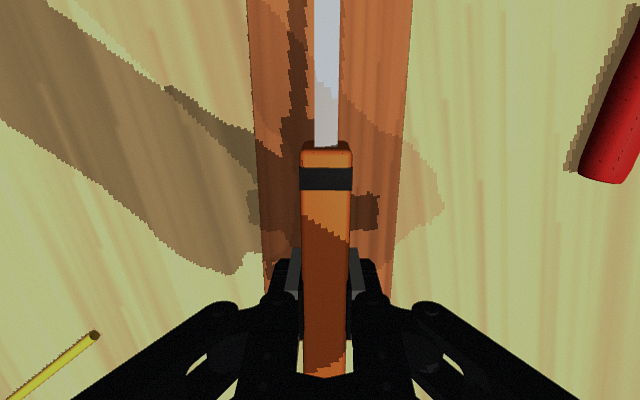

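The hook sits in the grip exactly as at pickup and lines up with both notches. Lowering the last 15 mm.

>>> step_arm(
  motion=[0,0,0.002,0.1,0.1,-0.5,1,0,0,0,0,0,-0.5,1,0,0,0,0,0,-0.3,1,0,0,0,0,0,-0.1,1,0,0,0,0,0,0,1,0,0,0,0,0,0,1],
)

```text
clock: 19.6
eef_pos: [0.4757, -0.3567, 0.0604]
ee_rot: [0.996, -0.087, -0.0, -0.0]
wrist_force: [0.3, 0.3, -1.5]
gripper_width: 0.0167
```

```bash
python3 -c "
from rig import ctrl
from h import *
st(ctrl)"
```

```text
t 19.6 p [ 0.4757 -0.3567  0.0604] F [ 0.33  0.34 -1.47] M [-0.036 -0.023 -0.049] w 0.0167
xang -0.1751 z [-9.e-04  2.e-04 -1.e+00] q [ 0.17  0.59  0.56  1.9  -0.44  0.77  0.79]
```

>>> step_arm(
  motion=[0,0,0,0,0,-0.1,1,0,0,0,0,0,0,1],
)

```text
clock: 19.8
eef_pos: [0.4758, -0.3568, 0.0596]
ee_rot: [0.996, -0.087, -0.0, -0.0]
wrist_force: [0.3, -0.6, -0.9]
gripper_width: 0.0165
```

>>> step_arm(
  motion=[0,0,0,0,0,0,0.7,0,0,0,0,0,0,0.6,0,0,0,0,0,0,0.4,0,0,0,0,0,0,0.2,0,0,0,0,0,0,0,0,0,0,0,0,0,0,0,0,0,0,0,0,0,0,0,0,0,0,0,0],
)

```text
clock: 20.6
eef_pos: [0.4757, -0.3565, 0.0593]
ee_rot: [0.996, -0.087, -0.001, -0.0]
wrist_force: [-0.3, 0.7, -0.6]
gripper_width: 0.0854
```

```bash
python3 - <<'E'
from rig import ctrl
from h import *
st(ctrl)
d=ctrl.get_image("wrist"); cv2.imwrite("pics/w5.png",d["color"][:,:,::-1])
E
```

```text
t 20.6 p [ 0.4757 -0.3565  0.0593] F [-0.29  0.72 -0.59] M [-0.015 -0.011 -0.028] w 0.0854
xang -0.1749 z [-1.e-03  4.e-04 -1.e+00] q [ 0.17  0.59  0.56  1.9  -0.44  0.77  0.79]
```

View pics/w5.png

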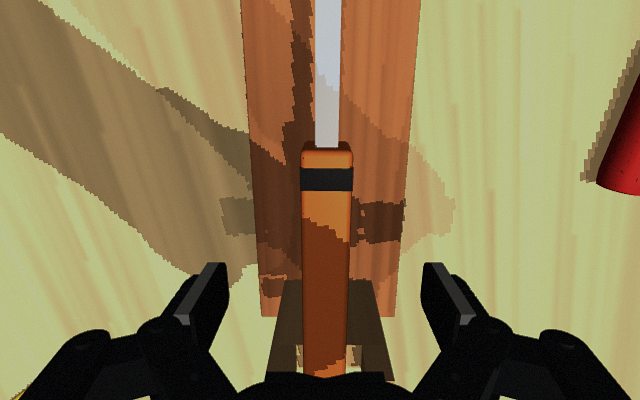

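The fingers are open and clear, with the handle at columns 302–350 exactly as at pickup. Retreating straight up, then away.

>>> step_arm(
  motion=[0,0,0,0,0,1,0,0,0,0,0,0,3,0,0,0,0,0,0,4,0,0,0,0,0,0,4,0,0,0,0,0,0,4,0,0,0,0,0,0,4,0,0,0,0,0,-4,2,0,0,0,0,0,-4,0,0,0,0,0,0,-4,0,0,0,0,0,0,0,0,0,0,0,0,0,0,0,0],
)

```text
clock: 21.75
eef_pos: [0.4748, -0.4773, 0.2795]
ee_rot: [0.996, -0.089, -0.001, -0.0]
wrist_force: [-0.3, 0.4, 0.2]
gripper_width: 0.0852
```

```bash
python3 - <<'E'
from rig import ctrl
from h import *
st(ctrl)
d=ctrl.get_image("scene"); crop(d,"pics/s4.png",140,60,450,350,2.5);crop(d,"pics/s6.png",280,100,430,210,5)
d=ctrl.get_image("top"); crop(d,"pics/t4.png",120,140,485,300,2.1);crop(d,"pics/t6.png",120,140,300,290,4.4)
E
```

```text
t 21.75 p [ 0.4748 -0.4773  0.2795] F [-0.27  0.37  0.25] M [-0.038  0.014 -0.008] w 0.0852
xang -0.1772 z [-1.5e-03  4.0e-04 -1.0e+00] q [ 0.26  0.5   0.7   1.51 -0.33  1.26  0.82]
```

View pics/s4.png

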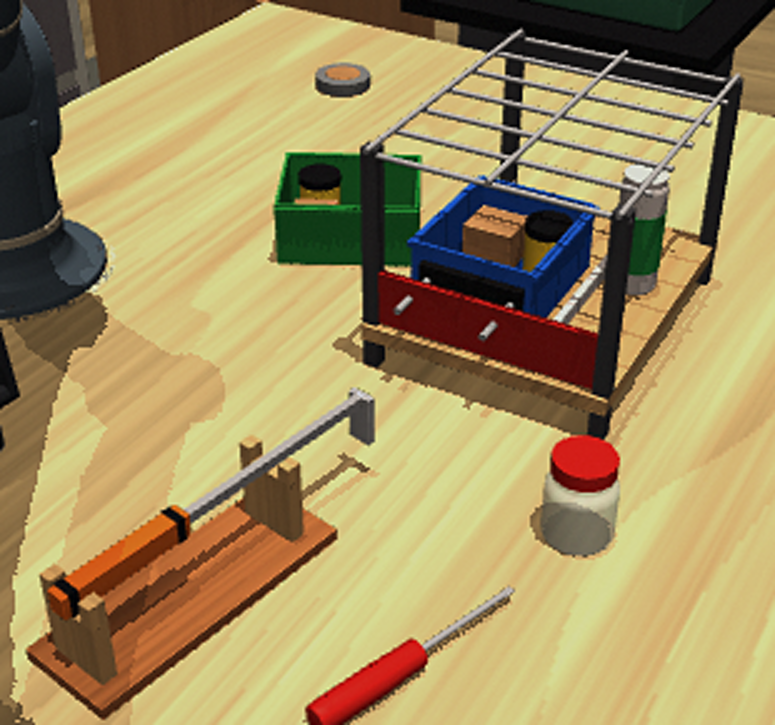

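View pics/s6.png

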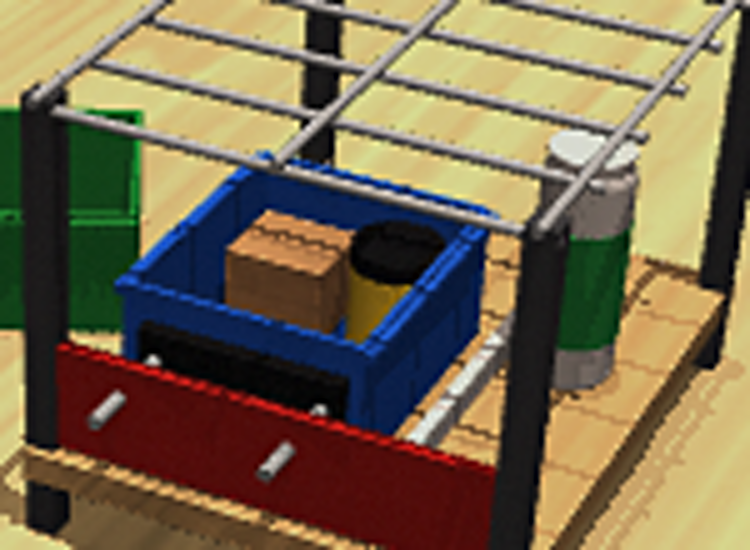

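View pics/t4.png

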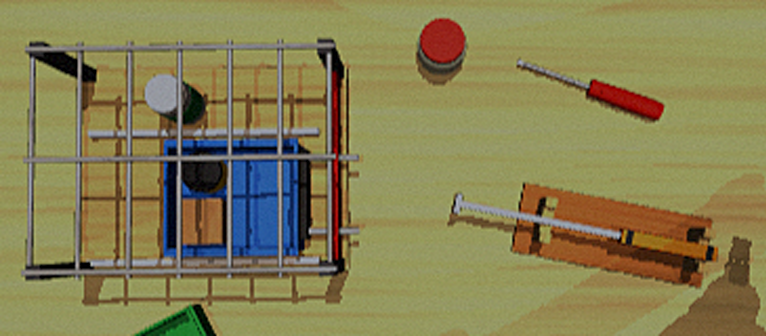

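View pics/t6.png

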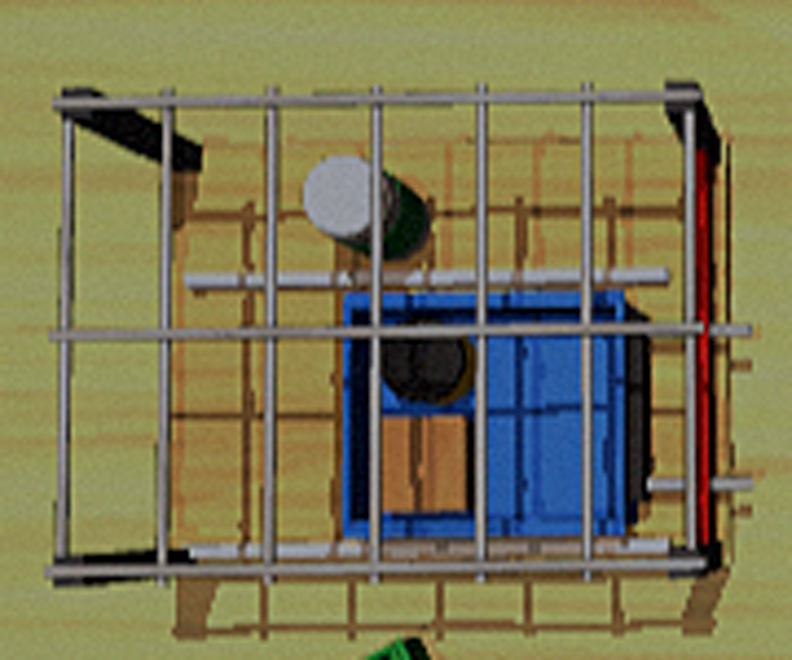

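The tote's front at x≈626 in the enlarged top crop abuts the bumper's rear face (x≈628), with no gap. The hook is seated in both notches with its blade where it started, and the bystanders are unmoved. The job is complete, so I hand it in.

```bash
python3 -c "
from rig import ctrl
print(ctrl.hand_in())"
```

```text
the job is handed in; nothing more can be done
None
```

I took the hook from its stand, reached under the wire top and dropped the blade inside the blue tote's front lip. I dragged the tote forward until it stalled on the bumper. It was held there for about 1.6 s: roughly the first 0.8 s read 9.6–11.0 N and the last 0.8 s read 11.2–12.3 N. The highest force I read was 12.3 N. I then unhooked and returned the hook to the stand. The job was handed in at about 22 s.

**Tote:** The last images show its front flush on the bumper and the tote flat and square in its lane. It did not move visibly during unhooking. The yellow pad was hidden, so I judged its contact from the absence of any gap.

**Hook and bystanders:** The hook is back in both notches, with the gripper within 1 mm of the pickup pose at release. The spray can, jar and screwdriver look unmoved, and the arm is clear of everything.

No check failed. The force was read only at the end of each move call, so brief peaks in between were not seen.

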